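# Clear up after mixing filler: lumps in the bin, pot on the drying post

### The job

Clear up after the filler job: put both lumps of set filler from the white board into the black bin, and put the empty square mixing pot upside down over the drying post, its rim resting flat on the post's base. Leave everything else where it is.

Things in the scene. Friction and masses are not known exactly. Their poses are not given: they have to be found in the camera images.
- lump_long: long lump of set filler, off-white, irregular, on the white board: flat foot 46 (x) by 30 (y) mm, about 28 high with a broken top. Origin: centre of its underside, z up; grip it across y (30 mm), sides straight for the lowest 20 mm
- lump_short: short lump of set filler, off-white, irregular, on the white board: flat foot 34 (x) by 32 (y) mm, about 34 high with a broken top. Origin: centre of its underside, z up; grip it across y (32 mm), sides straight for the lowest 22 mm
- board: white mixing board, fixed, 200 (x) by 240 (y) mm, 10 thick; on it lie the two lumps and a cork sanding block. Origin: centre of its underside
- bin: open black plastic bin, fixed, 170 by 170 mm, 110 high, walls and floor 4. Origin: centre of its underside, z up
- pot: square grey plastic mixing pot, empty, 56 by 56 mm outside, 100 high, walls and floor 3 (50 by 50 inside, 97 deep), 90 g; starts standing mouth up on the table. Origin: centre of its underside (closed end); its z axis points to its mouth, x and y are square to its sides. It lies steadily on any side
- pot_mouth (a point): centre of the pot's mouth, in the plane of the rim, 100 mm from the closed end along the pot's z
- post: drying post, fixed: upright round steel post, 24 mm in diameter with a round tip, on a square dark base 110 by 110 mm, 12 thick; the tip is 99 mm above the table. Origin: centre of the base's underside, z up
- post_foot (a point): point on the post's axis at the upper face of its base, 12 mm above the table: the pot's mouth belongs here
- sander: cork sanding block, 70 (x) by 36 (y) by 28 mm, regular, lying on the board with the lumps; stays there. Origin: centre of its underside
- tape: roll of paper tape lying flat on the table, 90 mm across, 24 high; leave alone. Origin: centre of its underside
- tin: closed tin, 74 mm across, 90 high, standing on the table; leave alone. Origin: centre of its underside
- driver: screwdriver lying on the table near the robot, about 200 mm long along its x axis (handle to -x), 26 thick; leave alone. Origin: under its middle, on the table
- brush: brush with a wooden handle, lying on the table at the far side along its x axis (handle to -x); leave alone. Origin: under its middle, on the table
Not all that is in view belongs to the job. Leave any blue or red look-alike of the lump_long alone.

How it is judged (in metres and radians):
At the end, for the whole second after the job is handed in: Both lumps at rest inside the bin, below its rim; pot at rest upside down over the post (within 5 degrees of upright, mouth centre within 22 mm of the post axis, rim within 5 mm of the base); sanding block, tape, tin, screwdriver and brush within 40 mm of their starts (x of lump_long in the frame of bin between -0.083 and 0.083 m and y of lump_long in the frame of bin between -0.083 and 0.083 m and z of each of lump_long, lump_short in the frame of bin below 0.09 m and linear speed of each of lump_long, lump_short, pot below 0.03 m/s and x of lump_short in the frame of bin between -0.083 and 0.083 m and y of lump_short in the frame of bin between -0.083 and 0.083 m and angle between pot's own z axis and vertical above 3.05 rad and horizontal distance between pot_mouth and post_foot below 0.022 m and z of pot_mouth in the frame of post_foot below 0.005 m and distance of each of sander, tape, tin, driver, brush from where it was at the start of the episode below 0.04 m); the robot touches nothing.
It fails at once if a bystander (sanding block, tape, tin, screwdriver or brush) is moved by more than 40 mm (distance of any of sander, tape, tin, driver, brush from where it was at the start of the episode above 0.04 m).
It also fails if it takes over 72 s, if anything falls off the work surface, if the arm or the gripper's body presses on something with over 40 N, if the wrist force passes 120 N, or if a joint passes its speed limit or range.

### The arm

A 6-joint arm with a two-finger parallel gripper is mounted at the origin on the work surface. World frame = base frame: x ahead of the robot, y to its left, z up, the work surface at z = 0. Lengths are in mm, angles in degrees, forces in N, time in s.
With the tool pointing down it reaches from about 350 to 850 mm from the base axis. Payload 8.1 kg.
Tool frame: the origin (TCP) lies midway between the tips of the shut fingers; the grasp point (between the pads) lies 19 mm behind it; z points along the fingers, y is the line along which they close (so a half turn about z gives the same grasp; the last joint's range is limited). The gripper opens to 85 mm and grips with 20 to 120 N. Pads are 22 mm wide; open, the fingers measure 114 mm over their backs; the gripper's body (76 mm by 85 mm) begins 54 mm behind the grasp point. The pads swing forward as they close: fully open they stand 13 mm farther back than shut.
Start: joints at [70.336, 7.471, 85.268, -0, 87.261, -4.893], TCP at [152.95, 580.182, 203.192] pointing down, gripper open.
Joint ranges: [-169.43, 169.43], [-51.17, 129.36], [1.28, 143.12], [-76.62, 256.62], [0, 156.53], [-152.29, 152.29]. Speed limits (degrees/s): [136.94, 136.94, 159.86, 180, 180, 180].

### API

Orientations are given as [roll, pitch, yaw] about the fixed x, y, z axes, in that order (R = Rz(yaw) Ry(pitch) Rx(roll)).
In Python, from bench import sensors, optics, r gives the robot as it stands.
- The arm moves only by the tool apply_moves, never from a script. Its argument "targets" is a list of rows, each a list of 7 numbers: the shift along the tool's x, y, z in mm, then the turn, a rotation vector about the tool's x, y, z in rad, then the closure, from 0 (fully open) to 1 (shut). In form: [[x, y, z, wx, wy, wz, claw], ...]. A call has 1 to 20 rows; each row shifts and turns the commanded pose from where the row before left it, along the tool's axes as they then stand; what a row does not reach is not made up. A row lasts 1/8 s, in which the tool goes at most 62.5 mm and 10.7 degrees, less where a joint would pass 70% of its speed; a pose out of reach is approached as far as the arm can. A call is refused whole if a number of a shift passes 62.5 or a number of a turn 0.188, either way. A call with a gripper value outside its range is refused whole. The fingers move at their own pace and stop on an object; "force" is the grip in N (left out, the last holds). Time passes only in rows, so rows that do not move let the fingers close. It gives the time, the measured TCP pose, the force, the opening and the grip force at its end, in the units of the state.
- sensors.sense(): the state, without advancing time (a new reading comes with each control period).
- optics.snapshot(name): name is "scene" or "top" or "wrist"; returns the picture (400x640x3 uint8, red, green, blue); there is no depth.
- optics.get_calibration(name): a dict with "camera_matrix" (3x3 intrinsics, pixels), "dist_coeffs" ([k1, k2, p1, p2, k3] as OpenCV has them; the pictures are not rectified), "pose" (4x4, takes a point from camera to world coordinates). Camera axes: x right, y down, z forward; pixel columns grow to the right and rows downward; lengths in mm; the calibration is good to about 2 mm. A picture is of the moment at which its call begins: read the wrist's pose just before it. get_calibration takes no time and is no camera call; for the wrist camera it gives the pose at the moment of the call.
- r.hand_in(): hands the job in; it is judged then, once.
The state is a dict: "time": time; "joint_pos": joint angles; "qd": joint speeds; "joint_efforts": joint torques, N m; "tool_pos": TCP position; "tcp_rot": TCP orientation; "ft_force": force on the tool from outside, world axes, zero at the start; "wrist_torque": the same for the moment, N m; "finger_gap": finger opening in mm; "grip_force": force on a finger pad.
Only numpy, scipy, OpenCV 4.12 (cv2) and the standard library are available. Lean on these libraries where they do the work, as an engineer would, in place of code of your own. Each camera call takes 0.05 s, during which the arm holds its last target. There are 200 camera calls.

## Working session

There is one attempt and no reset: what is moved stays moved. The work goes in short steps, Python scripts to look and compute and a tool call to move; the robot and the scene stay as the last step left them, time stands still between calls to the robot, and variables do not carry over. Pictures are saved under pics/ and viewed, at most 10 in all, crops included, and the job is handed in when it is done.

Besides the shell and the picture viewer there is one more tool, called after "Emit:" as name(argument=value, ...) on one line, values as JSON. apply_moves: Moves the arm, as the interface text tells. Its arguments: {"type":"object","properties":{"targets":{"type":"array"},"force":{"type":"number"}},"required":["targets"]}

```bash
ls; mkdir -p pics
cat > h.py <<'E'
import numpy as np, cv2
from bench import sensors, optics, r
def snap(n,f=None):
    c=optics.get_calibration(n); im=np.ascontiguousarray(optics.snapshot(n)[:,:,::-1])
    if f: cv2.imwrite(f'pics/{f}.png',im)
    return im,c
def ray(c,px):
    K=np.array(c['camera_matrix']);d=np.array(c['dist_coeffs']);T=np.array(c['pose'])
    u=cv2.undistortPoints(np.array(px,float).reshape(-1,1,2),K,d).reshape(-1,2)
    D=np.c_[u,np.ones(len(u))]@T[:3,:3].T
    return T[:3,3],D
def onz(c,px,z):
    o,D=ray(c,px); return o+D*((z-o[2])/D[:,2])[:,None]
def proj(c,P):
    K=np.array(c['camera_matrix']);d=np.array(c['dist_coeffs']);T=np.linalg.inv(np.array(c['pose']))
    return cv2.projectPoints(np.array(P,float).reshape(-1,3),cv2.Rodrigues(T[:3,:3])[0],T[:3,3],K,d)[0].reshape(-1,2)
E
python3 - <<'E'
from h import *
np.set_printoptions(precision=2,suppress=True)
for n in ['top','scene']:
    im,c=snap(n,n+'0'); print(c)
print(sensors.sense())
E
```

```text
pics
{'camera_matrix': array([[384.99,   0.  , 326.33],
       [  0.  , 384.99, 202.77],
       [  0.  ,   0.  ,   1.  ]]), 'dist_coeffs': array([-0.03,  0.  ,  0.  ,  0.  ,  0.  ]), 'pose': array([[  -0.01,   -1.  ,    0.08,  485.15],
       [  -1.  ,    0.01,    0.  ,  -83.23],
       [  -0.  ,   -0.08,   -1.  , 1130.18],
       [   0.  ,    0.  ,    0.  ,    1.  ]])}
{'camera_matrix': array([[373.46,   0.  , 320.86],
       [  0.  , 373.46, 200.77],
       [  0.  ,   0.  ,   1.  ]]), 'dist_coeffs': array([-0.09,  0.  ,  0.  ,  0.  ,  0.  ]), 'pose': array([[   0.66,    0.39,   -0.64, 1256.86],
       [   0.75,   -0.33,    0.57, -689.2 ],
       [   0.01,   -0.86,   -0.51,  664.78],
       [   0.  ,    0.  ,    0.  ,    1.  ]])}
{'time': 0.1, 'joint_pos': array([70.34,  7.51, 85.33, -0.  , 87.26, -4.89]), 'qd': array([ 0.08, -0.06, -0.13, -0.04,  0.07,  0.07]), 'joint_efforts': array([  0.  , -57.09, -50.19,  -0.  ,   0.01,   0.  ]), 'tool_pos': array([152.78, 579.65, 202.24]), 'tcp_rot': array([-179.9 ,   -0.01,  165.23]), 'ft_force': array([-0.47, -0.42, -0.02]), 'wrist_torque': array([-0.01,  0.  ,  0.01]), 'grip_force': 0.0, 'finger_gap': 85.36883260058487}
```

View pics/top0.png

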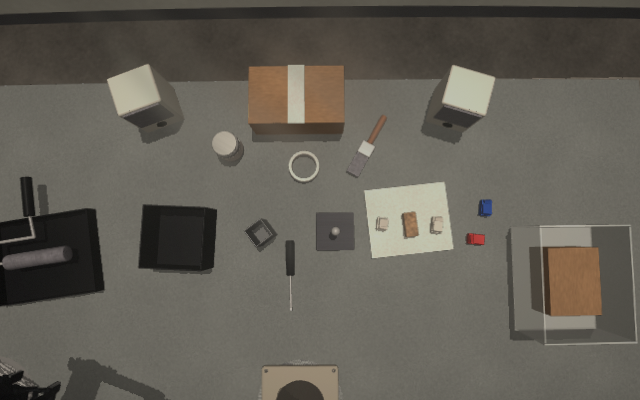

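View pics/scene0.png

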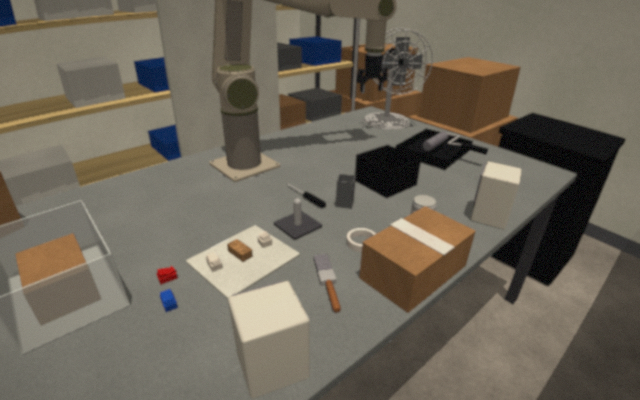

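The top view shows the black bin at about (178,238), the pot at (261,234) and the driver at (290,275). The post is at (335,231) and the board at (408,220). On the board are two off-white blocks at (383,223) and (437,225), with the brown cork sander at (411,224) between them. The blue (486,208) and red (476,239) look-alikes are off the board. The black tray at the left (40,255) is for a paint roller and is not the bin, which is the square one with walls.

Run:
```python
from h import *
np.set_printoptions(precision=1,suppress=True)
im=cv2.imread('pics/top0.png'); c=optics.get_calibration('top')
names=dict(bin=((178,238),110),pot=((261,234),100),post_tip=((335,231),99),post_base=((335,231),12),l1=((383,223),38),l2=((437,225),38),board=((408,220),10),sander=((411,224),38),tape=((304,166),24),tin=((225,145),90),drv1=((290,240),13),drv2=((291,310),10),br1=((384,117),10),br2=((354,175),10))
for k,(p,z) in names.items(): print(k,onz(c,[p],z)[0][:2])
w=optics.get_calibration('wrist'); s=sensors.sense()
print(w['camera_matrix'],w['pose'],s['tool_pos'],s['tcp_rot'])
a=cv2.resize(im[170:270,350:500],None,fx=5,fy=5,interpolation=cv2.INTER_CUBIC)
cv2.imwrite('pics/crop1.png',a)
```

```text
bin [472.9 314.6]
pot [482.1  95.1]
post_tip [ 488.6 -102.6]
post_base [ 488.9 -104.3]
l1 [ 510.4 -240. ]
l2 [ 503.4 -393.4]
board [ 519.2 -317.1]
sander [ 506.9 -319.5]
tape [677.9 -15.7]
tin [726.8 197.7]
drv1 [463.9  26.1]
drv2 [263.9  23.8]
br1 [ 825.8 -253.2]
br2 [ 652.4 -161.6]
[[309.2   0.  321.8]
 [  0.  309.2 205.6]
 [  0.    0.    1. ]] [[  0.3   0.9   0.3  75.5]
 [  1.   -0.2  -0.1 600.3]
 [ -0.    0.3  -0.9 373.4]
 [  0.    0.    0.    1. ]] [152.8 579.7 202.2] [-179.9   -0.   165.2]
```

View pics/crop1.png

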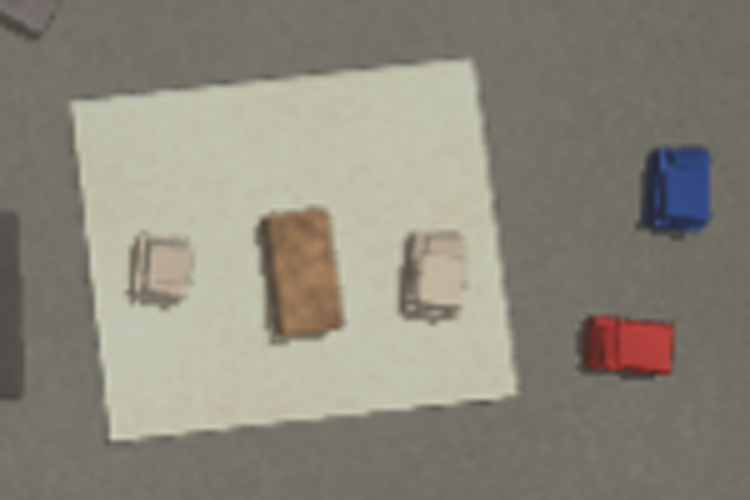

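The enlarged crop shows a squarish lump at the left (162,268), which is lump_short. The taller, narrower one at the right (435,275) is lump_long, about 46 by 30 with its long side along the image vertical. Both are off-white and on the board. The blue and red blocks lie off the board and are left alone. Next I swing over with the wrist camera.

Emit:
apply_moves(targets=[[-30,20,-3,0,0,0.18,0],[-30,20,-3,0,0,0.18,0],[-30,20,-3,0,0,0.18,0],[-30,20,-3,0,0,0.18,0],[-30,20,-3,0,0,0.18,0],[-30,20,-3,0,0,0.18,0],[-30,20,-3,0,0,0.18,0],[-30,20,-3,0,0,0.18,0],[-30,20,-3,0,0,0.18,0],[-30,20,-3,0,0,0.18,0],[-30,20,-3,0,0,0.18,0],[-30,20,-3,0,0,0.18,0],[-30,20,-3,0,0,0.18,0],[-30,20,-3,0,0,0.18,0],[-30,20,-3,0,0,0.18,0],[-30,20,-3,0,0,0.18,0],[19,54,0,0,0,0,0],[19,54,0,0,0,0,0],[19,54,0,0,0,0,0],[19,54,0,0,0,0,0]])

```text
time: 2.6
tool_pos: [438.1, 23.9, 251.0]
tcp_rot: [-180.0, -0.0, 0.2]
ft_force: [0.6, 1.2, 0.8]
finger_gap: 85.7
grip_force: 0.0
```

Run:
```python
from h import *
np.set_printoptions(precision=2,suppress=True)
im,c=snap('wrist','w1'); np.savez('pics/w1.npz',**c)
s=sensors.sense(); print(s['time'],s['joint_pos'],s['tool_pos'],s['tcp_rot'])
```

```text
2.65 [ -4.18 -18.89 104.98  -0.23  93.87  85.82] [439.53  17.61 250.72] [179.77  -0.02  -0.02]
```

View pics/w1.png

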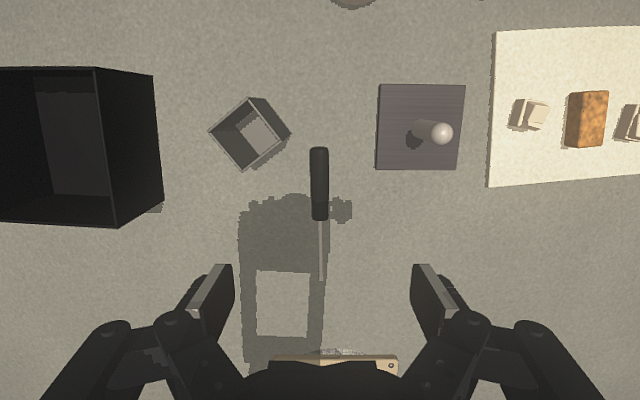

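The wrist view shows the bin's rim edge from (95,67) to (118,228) and the pot's rim corners near (249,97), (208,130), (245,171) and (285,135). The driver handle is at (319,180), the post tip at (441,133) and its base at (380..465, 84..170). Measure these.

Run:
```python
from h import *
np.set_printoptions(precision=1,suppress=True)
c=dict(np.load('pics/w1.npz')); im=cv2.imread('pics/w1.png')
B=onz(c,[(380,84),(465,85),(458,170),(376,169)],12)[:,:2]; print('base',B,B.mean(0))
P=onz(c,[(249,97),(208,130),(245,171),(285,135)],100)[:,:2]; print('pot rim',P,P.mean(0),[np.linalg.norm(P[i]-P[i-1]) for i in range(4)])
print('bin rim',onz(c,[(95,67),(118,228)],110)); print('bin foot',onz(c,[(153,76),(163,200)],0))
print('tip',onz(c,[(441,133)],92),'lump',onz(c,[(533,114)],40))
# two-view post tip
t=optics.get_calibration('top')
print('driver',onz(c,[(319,148),(319,220),(321,280)],13))
g=cv2.cvtColor(im,cv2.COLOR_BGR2HSV)
a=cv2.resize(im[70:200,180:480],None,fx=2.6,fy=2.6,interpolation=cv2.INTER_CUBIC); cv2.imwrite('pics/crop2.png',a)
```

```text
base [[ 543.9  -48.5]
 [ 544.8 -156.6]
 [ 435.5 -161.7]
 [ 436.   -49.2]] [ 490. -104.]
pot rim [[525.9  96.4]
 [493.9 140.8]
 [451.1 105.5]
 [488.6  61.7]] [489.9 101.1] [np.float64(50.9471787533477), np.float64(54.72600773029745), np.float64(55.559854765142504), np.float64(57.68540848863646)]
bin rim [[556.1 243.4 110. ]
 [388.7 251.8 110. ]]
bin foot [[555.9 243.1   0. ]
 [387.6 254.2   0. ]]
tip [[ 491.2 -101.8   92. ]] lump [[ 512.  -234.5   40. ]]
driver [[463.8  27.6  13. ]
 [362.7  27.5  13. ]
 [265.2  24.4  13. ]]
```

Emit:
apply_moves(targets=[[14,55,0,0,0,0,0.3],[14,55,0,0,0,0,0.3],[14,55,0,0,0,0,0.3],[14,55,0,0,0,0,0.3],[14,55,0,0,0,0,0.3],[10,45,0,0,0,0,0.3],[0,10,0,0,0,0,0.3],[0,0,0,0,0,0,0.3]])

```text
time: 3.65
tool_pos: [518.8, -304.2, 250.5]
tcp_rot: [-179.9, 0.1, 0.2]
ft_force: [-0.1, 0.7, -0.7]
finger_gap: 59.7
grip_force: 0.0
```

Run:
```python
from h import *
np.set_printoptions(precision=2,suppress=True)
im,c=snap('wrist','w2'); np.savez('pics/w2.npz',**c)
s=sensors.sense(); print(s['time'],s['joint_pos'],s['tool_pos'],s['tcp_rot'],s['finger_gap'])
```

```text
3.7 [-35.2    6.86  80.99   0.02  92.2   54.58] [ 519.06 -303.37  250.81] [-179.95    0.04    0.21] 59.582579596726994
```

View pics/w2.png

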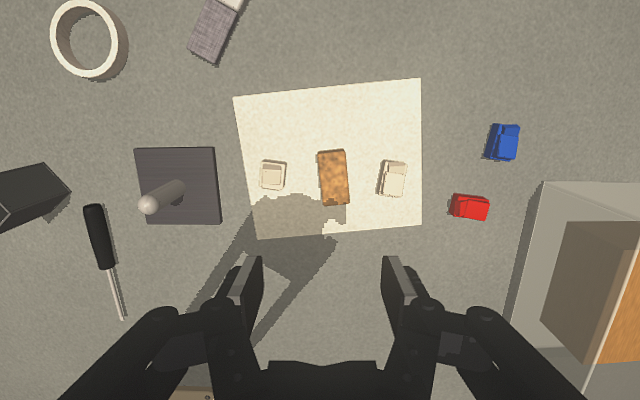

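The second wrist view shows lump_short at (272,174), the sander at (333,177), lump_long at (393,178), and the look-alikes at (502,141) and (469,206). I enlarge the board for the edges.

Run:
```python
from h import *
im=cv2.imread('pics/w2.png')
a=cv2.resize(im[145:215,245:425],None,fx=4.4,fy=4.4,interpolation=cv2.INTER_CUBIC)
a=cv2.convertScaleAbs(a,alpha=1.0)
cv2.imwrite('pics/crop3.png',a)
```

```text
(no output)
```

View pics/crop3.png

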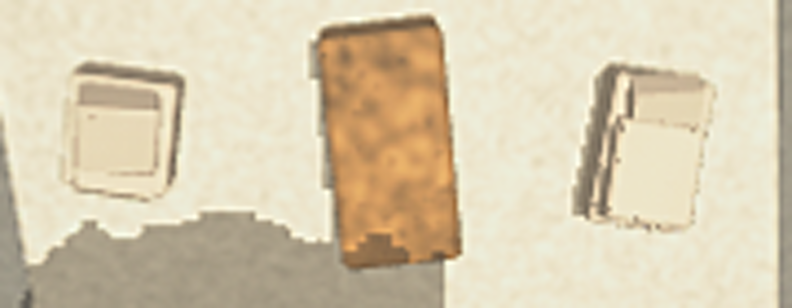

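Short lump's silhouette in this crop is about (75,65), (185,75), (168,198), (65,188). Long lump's is about (605,65), (715,80), (692,230), (585,220), with its shadow on the left.

Run:
```python
from h import *
np.set_printoptions(precision=1,suppress=True)
c=dict(np.load('pics/w2.npz'))
f=lambda p:[(245+x/4.4,145+y/4.4) for x,y in p]
# per point z: foot z=10, straight-top z~32/30
def go(n,p,z):
    P=np.array([onz(c,[q],h)[0] for q,h in zip(f(p),z)])[:,:2]
    print(n,P.ravel(),P.mean(0),[np.linalg.norm(P[i]-P[i-1]) for i in range(4)],
      'yaw',[np.degrees(np.arctan2(*(d:=P[a]-P[b])[::-1])) for a,b in((0,3),(1,2))])
S=[(75,65),(185,75),(168,198),(65,188)];L=[(605,65),(715,80),(692,230),(585,220)]
go('S',S,[20,10,20,32]); go('S',S,[10]*4); go('L',L,[10,20,30,20]); go('L',L,[10]*4)
go('sander',[(318,35),(440,25),(460,255),(345,268)],[38]*4)
```

```text
S [ 529.9 -225.8  525.1 -257.3  489.  -252.   495.3 -223.1] [ 509.8 -239.6] [np.float64(34.722046880063125), np.float64(31.90690648228128), np.float64(36.519393754155196), np.float64(29.645002302774213)] yaw [np.float64(-4.442527299697015), np.float64(-8.296695648815287)]
S [ 528.2 -223.8  525.1 -257.3  486.2 -250.7  489.4 -218.5] [ 507.3 -237.6] [np.float64(39.12867601506435), np.float64(33.63634839450475), np.float64(39.43718532993298), np.float64(32.402227353747)] yaw [np.float64(-7.808781959693758), np.float64(-9.586189446156505)]
L [ 528.6 -385.3  526.1 -416.7  482.2 -410.8  482.4 -380.1] [ 504.8 -398.2] [np.float64(46.569405330461386), np.float64(31.447463485670262), np.float64(44.20454904639688), np.float64(30.69690610309627)] yaw [np.float64(-6.380722956497078), np.float64(-7.567320567005912)]
L [ 528.6 -385.3  524.2 -419.5  476.3 -416.3  479.4 -382. ] [ 502.1 -400.8] [np.float64(49.305111099114384), np.float64(34.42556626253391), np.float64(48.08211517580133), np.float64(34.40029502721499)] yaw [np.float64(-3.818226661577565), np.float64(-3.78490229596717)]
sander [ 541.6 -298.3  544.5 -332.6  476.7 -340.3  472.5 -306.2] [ 508.8 -319.4] [np.float64(69.517405618271), np.float64(34.407861043955705), np.float64(68.26887828453974), np.float64(34.291108487243555)] yaw [np.float64(6.510372142747544), np.float64(6.423367943479615)]
```

Sizes agree with the descriptions: lump_short is at (509.5,-239.5) and lump_long at (505,-398), both at yaw -7°. I go for lump_long first.

Emit:
apply_moves(targets=[[-7,48,0,0,0,0,0.35],[-7,47,0,0,0,0.122,0.35],[0,0,60,0,0,0,0.35],[0,0,60,0,0,0,0.35],[0,0,60,0,0,0,0.35],[0,0,25,0,0,0,0.35],[0,0,0,0,0,0,0.35],[0,0,0,0,0,0,0.35]], force=40)

```text
time: 4.7
tool_pos: [507.0, -399.2, 48.6]
tcp_rot: [179.9, -0.1, -6.7]
ft_force: [-0.5, -0.6, 0.9]
finger_gap: 55.4
grip_force: 0.0
```

Run:
```python
from h import *
im,c=snap('wrist'); 
P=proj(c,[[505,-398,10]])[0]; print(P, sensors.sense()['tool_pos'])
y=int(P[1]);x=int(P[0])
cv2.imwrite('pics/w3.png',cv2.resize(im[100:400,120:520],None,fx=1.5,fy=1.5))
```

```text
[320.34948986 223.48149226] [ 507.29331933 -399.79661449   49.13363379]
```

View pics/w3.png

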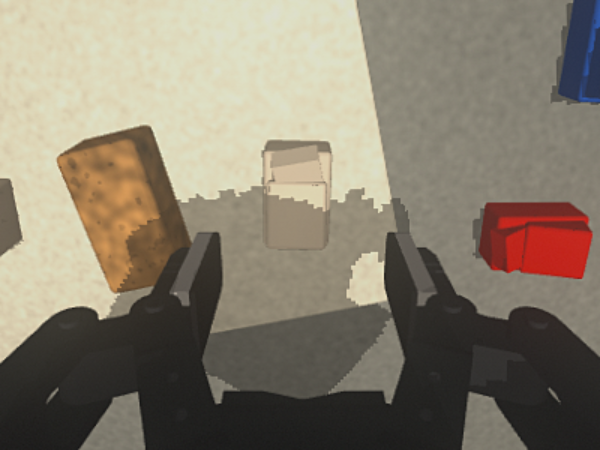

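The lump at (297,195) in the crop is square and centred between the pads, and the left finger clears the sander. I go down and grip.

Emit:
apply_moves(targets=[[-2,0,20,0,0,0,0.35],[0,0,14,0,0,0,0.35],[0,0,5,0,0,0,0.35],[0,0,0,0,0,0,0.35],[0,0,0,0,0,0,1],[0,0,0,0,0,0,1],[0,0,0,0,0,0,1],[0,0,0,0,0,0,1],[0,0,0,0,0,0,1]])

```text
time: 5.88
tool_pos: [504.2, -399.4, 8.1]
tcp_rot: [179.9, -0.1, -6.8]
ft_force: [-0.1, -0.4, 5.3]
finger_gap: 23.5
grip_force: 39.8
```

Emit:
apply_moves(targets=[[0,0,-10,0,0,0,1],[0,0,-40,0,0,0,1],[0,0,-60,0,0,0,1],[0,0,-40,0,0,0,1],[0,0,0,0,0,0,1]])

```text
time: 6.5
tool_pos: [505.7, -400.8, 162.9]
tcp_rot: [179.7, -0.4, -6.8]
ft_force: [-0.3, 0.7, -0.3]
finger_gap: 23.6
grip_force: 39.3
```

Run:
```python
from h import *
im,c=snap('wrist'); s=sensors.sense(); print(s['tool_pos'],s['finger_gap'],s['ft_force'])
cv2.imwrite('pics/w4.png',cv2.resize(im[100:400,120:520],None,fx=1.5,fy=1.5))
```

```text
[ 504.52882511 -399.6846641   159.68423202] 24.08627245006253 [ 0.05859872  0.76336854 -1.85547027]
```

View pics/w4.png

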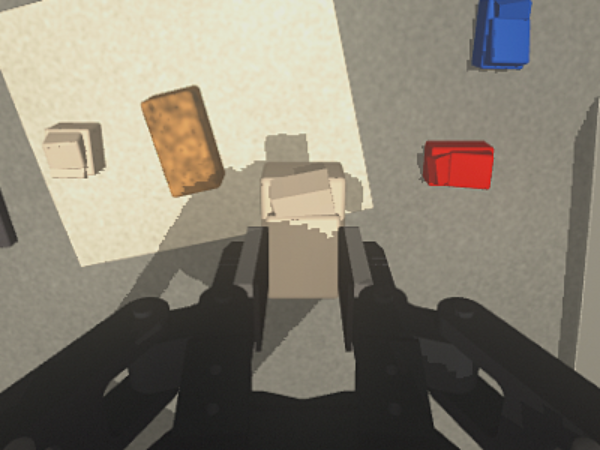

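The lump is held firmly between the pads. I carry it to the bin.

Emit:
apply_moves(targets=[[-12,-60,0,0,0,0,1],[-12,-60,0,0,0,0,1],[-12,-60,0,0,0,0,1],[-12,-60,0,0,0,0,1],[-12,-60,0,0,0,0,1],[-12,-60,0,0,0,0,1],[-12,-60,0,0,0,0,1],[-12,-60,0,0,0,0,1],[-12,-60,0,0,0,0,1],[-12,-60,0,0,0,0,1],[-12,-60,0,0,0,0,1],[-12,-60,0,0,0,0,1],[0,0,0,0,0,0,1],[0,0,0,0,0,0,1]])

```text
time: 8.3
tool_pos: [444.3, 332.4, 155.2]
tcp_rot: [179.8, 0.2, -6.7]
ft_force: [-0.6, -0.6, -0.0]
finger_gap: 23.7
grip_force: 39.4
```

Emit:
apply_moves(targets=[[8,0,40,0,0,0,1],[0,0,40,0,0,0,1],[0,0,20,0,0,0,1],[0,0,0,0,0,0,1],[0,0,0,0,0,0,0.4],[0,0,0,0,0,0,0.4],[0,0,0,0,0,0,0.4],[0,0,-50,0,0,0,0.35],[0,0,-55,0,0,0,0.35],[0,0,0,0,0,0,0.35]])

```text
time: 9.55
tool_pos: [456.9, 334.3, 169.2]
tcp_rot: [-179.6, -0.5, -6.8]
ft_force: [-0.2, -0.4, -0.0]
finger_gap: 55.9
grip_force: 0.0
```

Run:
```python
from h import *
im,c=snap('wrist'); s=sensors.sense(); print(s['time'],s['tool_pos'],s['finger_gap'],s['ft_force'])
h=cv2.cvtColor(im,cv2.COLOR_BGR2HSV)
u,v=proj(c,[[452,332,20]])[0]; print(u,v)
t,ct=snap('top'); cv2.imwrite('pics/t5.png',t)
# bright pixels inside the bin in top view
sub=t[205:272,138:218].max(2); ys,xs=np.where(sub>90); print(len(xs), xs.mean()+138 if len(xs) else 0, ys.mean()+205 if len(xs) else 0)
if len(xs): print(onz(ct,[(xs.mean()+138,ys.mean()+205)],25))
```

```text
9.6 [455.41512087 333.37694842 165.88094599] 55.51627792822227 [-0.22522364 -0.08403422  0.23771789]
325.42981993863634 188.8618371984
610 182.92459016393443 238.7622950819672
[[469.59519814 333.40990451  25.        ]]
```

Emit:
apply_moves(targets=[[12.5,56,0,0,0,0,0.35],[12.5,56,0,0,0,0,0.35],[12.5,56,0,0,0,0,0.35],[12.5,56,0,0,0,0,0.35],[12.5,56,0,0,0,0,0.35],[12.5,56,0,0,0,0,0.35],[12.5,56,0,0,0,0,0.35],[12.5,56,0,0,0,0,0.35],[12.5,56,0,0,0,0,0.35],[12.5,56,0,0,0,0,0.35],[0,0,50,0,0,0,0.35],[0,0,50,0,0,0,0.35],[0,0,10,0,0,0,0.35],[0,0,0,0,0,0,0.35]])

```text
time: 11.4
tool_pos: [510.9, -238.1, 51.6]
tcp_rot: [-179.9, 0.1, -6.8]
ft_force: [-0.2, 0.1, 0.2]
finger_gap: 55.6
grip_force: 0.0
```

Run:
```python
from h import *
im,c=snap('wrist'); s=sensors.sense(); print(s['time'],s['tool_pos'],s['tcp_rot'],s['finger_gap'])
print(proj(c,[[509.5,-239.5,10],s['tool_pos']]))
cv2.imwrite('pics/w6.png',cv2.resize(im[100:400,120:520],None,fx=1.5,fy=1.5))
```

```text
11.45 [ 512.18011996 -238.85204153   53.33989269] [ 1.79977308e+02 -4.70839762e-02 -6.75095528e+00] 55.43847277686959
[[323.92109599 220.56202855]
 [322.74301654 242.50325672]]
```

View pics/w6.png

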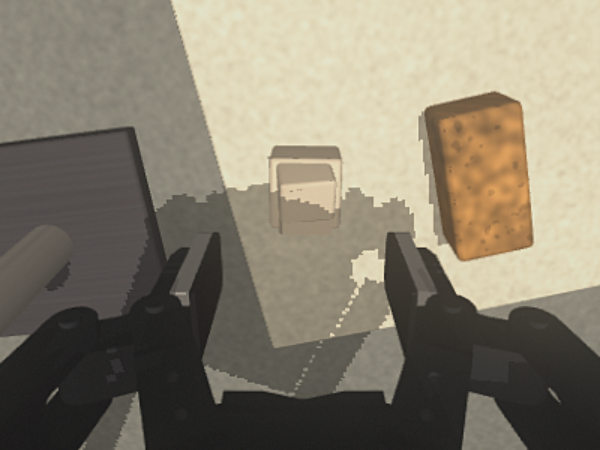

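lump_short at (305,190) in the crop is aligned and centred between the pads, with the sander clear at the right. I grip it and carry it over.

Emit:
apply_moves(targets=[[-1,0,20,0,0,0,0.35],[0,0,15,0,0,0,0.35],[0,0,6,0,0,0,0.35],[0,0,0,0,0,0,0.35],[0,0,0,0,0,0,1],[0,0,0,0,0,0,1],[0,0,0,0,0,0,1],[0,0,0,0,0,0,1],[0,0,-10,0,0,0,1],[0,0,-40,0,0,0,1],[0,0,-60,0,0,0,1],[0,0,-45,0,0,0,1],[0,0,0,0,0,0,1]])

```text
time: 13.08
tool_pos: [513.3, -240.1, 172.1]
tcp_rot: [179.8, -0.5, -6.8]
ft_force: [-0.1, -0.6, -0.5]
finger_gap: 21.5
grip_force: 39.2
```

Emit:
apply_moves(targets=[[-8,-57,0,0,0,0,1],[-8,-57,0,0,0,0,1],[-8,-57,0,0,0,0,1],[-8,-57,0,0,0,0,1],[-8,-57,0,0,0,0,1],[-8,-57,0,0,0,0,1],[-8,-57,0,0,0,0,1],[-8,-57,0,0,0,0,1],[-8,-57,0,0,0,0,1],[-8,-57,0,0,0,0,1],[0,0,0,0,0,0,1],[0,0,40,0,0,0,1],[0,0,40,0,0,0,1],[0,0,0,0,0,0,1],[0,0,0,0,0,0,0.4],[0,0,0,0,0,0,0.4],[0,0,0,0,0,0,0.4],[0,0,-50,0,0,0,0],[0,0,-50,0,0,0,0],[0,0,0,0,0,0,0]])

```text
time: 15.58
tool_pos: [501.6, 338.7, 193.4]
tcp_rot: [-179.6, -0.5, -6.8]
ft_force: [0.3, -0.4, -0.5]
finger_gap: 85.3
grip_force: 0.0
```

Run:
```python
from h import *
im,c=snap('wrist','w7'); s=sensors.sense(); print(s['time'],s['tool_pos'],s['tcp_rot'],s['joint_pos'],s['finger_gap'])
```

```text
15.625 [500.24349015 337.94245064 190.1521621 ] [-179.77333819   -0.3125748    -6.76706636] [2.91760533e+01 7.97600947e+00 8.60797481e+01 3.16714283e-05
 8.55581362e+01 1.25942499e+02] 85.35536942415317
```

View pics/w7.png

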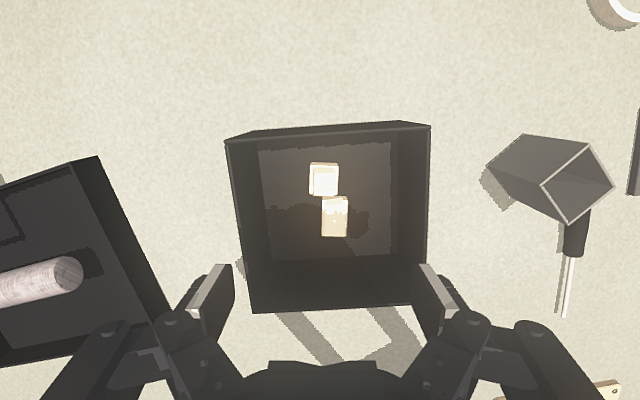

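Both lumps lie in the bin, at (323,178) and (334,216). The pot's rim corners show at (587,143), (541,184), (568,224) and (614,186). That was the 10th picture, so from here I measure by numbers only.

Run:
```python
from h import *
from scipy.optimize import least_squares
np.set_printoptions(precision=1,suppress=True)
c1=dict(np.load('pics/w1.npz')); c7=optics.get_calibration('wrist')
p1=[(249,97),(208,130),(245,171),(285,135)]; p7=[(587,143),(541,184),(568,224),(614,186)]
for c,p in((c1,p1),(c7,p7)):
    P=onz(c,p,100)[:,:2]; q=cv2.minAreaRect(P.astype(np.float32)); print(P.ravel(),P.mean(0),q)
    for i in range(4):
        d=P[i]-P[i-1]; print(np.linalg.norm(d),np.degrees(np.arctan2(d[1],d[0]))%90)
# subpixel: rim edges in w7 by bright thin line -> line fit
im=cv2.imread('pics/w7.png'); 
g=cv2.cvtColor(im,cv2.COLOR_BGR2GRAY)
lines=cv2.createLineSegmentDetector().detect(g)[0][:,0]
for l in lines:
    a,b=l[:2],l[2:]; 
    if np.linalg.norm(a-b)>30 and all(530<q[0]<625 and 130<q[1]<235 for q in(a,b)):
        P=onz(c7,[a,b],100)[:,:2]; d=P[1]-P[0]; print('lsd',l,P.ravel(),np.linalg.norm(d),np.degrees(np.arctan2(d[1],d[0]))%90)
```

```text
[525.9  96.4 493.9 140.8 451.1 105.5 488.6  61.7] [489.9 101.1] ((490.92510986328125, 101.67259979248047), (55.54961013793945, 57.6854248046875), 40.63718032836914)
50.9471787533477 42.98775497413333
54.72600773029745 35.76788727598968
55.559854765142504 39.536387957118535
57.68540848863646 40.63716654909901
[525.3 102.1 492.6 141.6 450.2 110.6 482.8  69.2] [487.7 105.9] ((487.7611083984375, 106.33102416992188), (54.34650421142578, 52.620872497558594), 37.655418395996094)
53.789744623172375 37.65542946068497
51.31316138101582 39.62046947198533
52.60398977763616 36.19805226593604
52.62382348924164 38.26160997763578
lsd [542.2 184.8 588.7 146.4] [491.7 140.4 522.2 100. ] 50.549736228186916 37.07134162003992
lsd [587.5 143.6 538.7 183.9] [524.8 101.6 493.  143.8] 52.82996568954801 37.04289594474223
lsd [538.8 185.1 567.9 226.1] [491.8 143.6 448.  110.3] 55.007733746297475 37.17974228801407
lsd [608.2 191.5 570.8 219.6] [478.   74.4 454.3 108.3] 41.40013122793655 34.963775260741315
lsd [568.  220.7 542.8 185. ] [453.6 111.  491.5 139.9] 47.660871271693715 37.24820920241242
lsd [587.2 142.9 613.9 186.7] [525.4 101.9 482.1  69.3] 54.229313215359156 37.02141401382437
```

Emit:
apply_moves(targets=[[0,0,0,0,0,-0.153,0],[0,0,0,0,0,-0.153,0],[0,0,0,0,0,-0.153,0],[0,0,0,0,0,-0.153,0],[0,0,0,0,0,-0.153,0],[-30,35.6,0,0,0,0,0],[-30,35.6,0,0,0,0,0],[-30,35.6,0,0,0,0,0],[-30,35.6,0,0,0,0,0],[-30,35.6,0,0,0,0,0],[0,0,50,0,0,0,0],[0,0,0,0,0,0,0],[0,0,0,0,0,0,0]])

```text
time: 17.25
tool_pos: [485.8, 104.8, 136.7]
tcp_rot: [-180.0, 0.0, 37.1]
ft_force: [-0.4, 1.1, 0.1]
finger_gap: 84.9
grip_force: 0.0
```

Run:
```python
from h import *
np.set_printoptions(precision=1,suppress=True)
im,c=snap('wrist','w8'); s=sensors.sense(); print(s['time'],s['tool_pos'],s['tcp_rot'],s['joint_pos'])
g=cv2.cvtColor(im,cv2.COLOR_BGR2GRAY)
C=np.array([487.5,105.5])
for l in cv2.createLineSegmentDetector().detect(g)[0][:,0]:
    P=onz(c,[l[:2],l[2:]],100)[:,:2]; d=P[1]-P[0]
    if np.linalg.norm(d)>30 and np.linalg.norm(P-C,axis=1).max()<55:
        print('lsd',l,P.ravel(),np.linalg.norm(d),np.degrees(np.arctan2(d[1],d[0]))%90)
```

```text
17.3 [486.6 105.  137.6] [180.   -0.1  37.1] [  6.3  -6.3 106.    0.   80.2  59.2]
lsd [358.1 252.5 289.4 254.4] [482.4  68.  450.2 108.1] 51.37059099850562 38.79179891821801
lsd [295.6 157.9 349.4 158.1] [511.8 146.4 533.6 117.4] 36.2764306708077 36.94096437295501
lsd [285.6 185.  363.1 185.3] [492.3 141.  524.5  98. ] 53.74792964000102 36.86058724133857
lsd [363.1 182.2 284.4 182.2] [526.2  99.4 493.4 142.8] 54.454161488875826 37.02960831362624
lsd [361.6 181.8 361.1 235.7] [525.8 100.4 494.3  75. ] 40.4717587056975 38.86559900387783
lsd [289.7 249.4 287.8 186.9] [453.7 110.3 492.1 139. ] 47.957087302020746 36.770267467001474
```

The pot is centred at (488,104.6), yaw 37°, under the tool. I descend, grip and lift.

Emit:
apply_moves(targets=[[1,0,40,0,0,0,0],[0,0,35,0,0,0,0],[0,0,12,0,0,0,0],[0,0,0,0,0,0,0],[0,0,0,0,0,0,1],[0,0,0,0,0,0,1],[0,0,0,0,0,0,1],[0,0,0,0,0,0,1],[0,0,-30,0,0,0,1],[0,0,-50,0,0,0,1],[0,0,0,0,0,0,1]], force=40)

```text
time: 18.68
tool_pos: [490.3, 105.4, 134.6]
tcp_rot: [179.7, -0.4, 37.1]
ft_force: [0.8, -0.0, -0.9]
finger_gap: 55.2
grip_force: 43.1
```

Held (gap 55). Now I tilt by 60° about the finger axis.

Emit:
apply_moves(targets=[[0,0,0,0,0.175,0,1],[0,0,0,0,0.175,0,1],[0,0,0,0,0.175,0,1],[0,0,0,0,0.175,0,1],[0,0,0,0,0.175,0,1],[0,0,0,0,0.175,0,1],[0,0,0,0,0,0,1],[0,0,0,0,0,0,1]])

```text
time: 19.68
tool_pos: [529.5, 91.7, 135.1]
tcp_rot: [-176.5, -56.2, 36.4]
ft_force: [-0.8, -0.0, -0.9]
finger_gap: 54.9
grip_force: 47.1
```

Run:
```python
from h import *
from scipy.spatial.transform import Rotation as R
np.set_printoptions(precision=2,suppress=True)
s=sensors.sense(); M=R.from_euler('xyz',s['tcp_rot'],degrees=True).as_matrix(); print(s['tool_pos'],s['joint_pos'],s['finger_gap']); print(M)
```

```text
[529.53  91.73 135.09] [-32.9  -27.91 143.1   63.31  63.24 -11.36] 54.927682718241144
[[ 0.45  0.63  0.63]
 [ 0.33 -0.77  0.54]
 [ 0.83 -0.03 -0.55]]
```

Emit:
apply_moves(targets=[[-7,2.5,22,0,0,0,1],[-7,2.5,22,0,0,0,1],[-7,2.5,22,0,0,0,1],[-7,2.5,20,0,0,0,1],[0,0,0,0,0,0,1],[0,0,0,0,0,0,1]])

```text
time: 20.42
tool_pos: [578.8, 122.0, 66.3]
tcp_rot: [-176.9, -56.5, 36.9]
ft_force: [-0.8, 0.2, -0.6]
finger_gap: 55.0
grip_force: 47.1
```

Run:
```python
from h import *
from scipy.spatial.transform import Rotation as R
np.set_printoptions(precision=2,suppress=True)
s=sensors.sense(); M=R.from_euler('xyz',s['tcp_rot'],degrees=True).as_matrix(); print(s['time'],s['tool_pos'],s['joint_pos'],s['finger_gap'],s['ft_force']); print(M)
```

```text
20.425 [578.82 122.01  66.34] [-24.06  -7.44 137.17  75.44  51.15 -24.79] 55.00789712757815 [-0.82  0.16 -0.59]
[[ 0.44  0.64  0.63]
 [ 0.33 -0.77  0.54]
 [ 0.83 -0.03 -0.55]]
```

Emit:
apply_moves(targets=[[-5,0,3.3,0,0,0,1],[-5,0,3.3,0,0,0,1],[0,0,0,0,0,0,1],[0,0,0,0,0,0,1]])

```text
time: 20.92
tool_pos: [579.7, 120.9, 54.3]
tcp_rot: [-176.9, -56.6, 36.7]
ft_force: [1.3, 1.7, 5.0]
finger_gap: 55.0
grip_force: 47.3
```

Emit:
apply_moves(targets=[[0,0,0,0,0,0,0],[0,0,0,0,0,0,0],[0,0,0,0,0,0,0],[0,0,0,0,0,0,0],[0,0,0,0,0,0,0],[0,0,-20,0,0,0,0],[0,0,-40,0,0,0,0],[0,0,-50,0,0,0,0],[20,0,-40,0,0,0,0],[0,0,0,0,0,0,0]])

```text
time: 22.18
tool_pos: [499.9, 40.2, 156.9]
tcp_rot: [-177.3, -56.5, 37.2]
ft_force: [0.1, 1.0, -0.1]
finger_gap: 85.4
grip_force: 0.0
```

Run:
```python
from h import *
np.set_printoptions(precision=1,suppress=True)
s=sensors.sense(); print(s['time'],s['tool_pos'],s['tcp_rot'],s['joint_pos'],s['ft_force'])
im,c=snap('wrist','w9'); np.savez('pics/w9.npz',**c); print(proj(c,[[600,137,56],[560,107,56],[575,120,28]]))
t,ct=snap('top','t9')
b=cv2.imread('pics/top0.png')
d=cv2.absdiff(t,b).max(2); m=(d>35).astype(np.uint8)
n,lab,st,ce=cv2.connectedComponentsWithStats(m)
for i in range(1,n):
    if st[i,4]>25: print(st[i],ce[i],onz(ct,[ce[i]],30)[0])
```

```text
22.175 [499.9  40.2 156.9] [-177.3  -56.5   37.2] [-44.2 -31.5 142.9  59.7  74.2 -13.7] [ 0.1  1.  -0.1]
[[314.2 185.5]
 [311.3 221.2]
 [312.5 221.2]]
[260 190  22  35  54] [272.4 208.5] [554.5  74.9  30. ]
[375 217  12  15  79] [379.5 224.4] [ 506.7 -231.2   30. ]
[430 216  12  19 111] [433.9 225.7] [ 501.8 -386.7   30. ]
[175 222  15  13 161] [182.1 227.8] [501.  334.6  30. ]
[245 222  32  30 322] [259. 236.] [476.1 113.1  30. ]
[ 270  225   72  140 3020] [309.3 293.3] [314.2 -30.   30. ]
[177 236  15  17 203] [184.2 244. ] [454.6 327.6  30. ]
[345 293  14  12 103] [351.3 298.4] [ 298.9 -148.1   30. ]
[ 353  323   40   39 1168] [372.7 342.2] [ 177.2 -206.7   30. ]
[  61  358  104   42 2072] [101.6 381.7] [ 68.1 558.5  30. ]
[ 217  358  107   42 1992] [274.7 381.1] [72.  67.9 30. ]
[323 364  16   4  29] [330.3 364.7] [116.4 -87.5  30. ]
[   0  370   61   30 1028] [ 24.5 388.7] [ 45.2 784.2  30. ]
```

Emit:
apply_moves(targets=[[20,0,-10,0,-0.165,0,0],[20,0,-10,0,-0.165,0,0],[20,0,-10,0,-0.165,0,0],[20,0,-10,0,-0.165,0,0],[10,0,0,0,-0.165,0,0],[0,0,0,0,-0.165,0,0],[0,0,0,0,0,0,0],[0,0,0,0,0,0,0]])

```text
time: 23.28
tool_pos: [531.2, 68.2, 235.9]
tcp_rot: [-177.9, 0.4, 39.8]
ft_force: [-0.1, -0.4, 0.0]
finger_gap: 85.2
grip_force: 0.0
```

Run:
```python
from h import *
np.set_printoptions(precision=1,suppress=True)
s=sensors.sense(); print(s['time'],s['tool_pos'],s['tcp_rot'],s['joint_pos'])
im,c=snap('wrist','w10'); np.savez('pics/w10.npz',**c); print(proj(c,[[575,120,28]]))
g=cv2.cvtColor(im,cv2.COLOR_BGR2GRAY)
C=np.array([575,120])
for l in cv2.createLineSegmentDetector().detect(g)[0][:,0]:
    P=onz(c,[l[:2],l[2:]],56)[:,:2]; d=P[1]-P[0]
    if np.linalg.norm(d)>20 and np.linalg.norm(P-C,axis=1).max()<110:
        print('lsd',l,P.ravel(),np.linalg.norm(d),np.degrees(np.arctan2(d[1],d[0]))%90)
```

```text
23.275 [531.2  68.2 235.9] [-177.9    0.4   39.8] [ 0.8 -1.7 91.3  1.4 91.9 51.1]
[[318.1 115.4]]
lsd [291.3 164.4 289.5 118.1] [515.  108.6 554.4 142.1] 51.716581631464635 40.32271704948054
lsd [266.7 161.7 286.9 164.4] [499.1 132.5 511.7 112.6] 23.466838988268922 32.2804515502443
lsd [292.1  96.9 294.3 170.7] [573.8 153.6 511.4 101.5] 81.31145190632934 39.87908644927495
lsd [293.1  92.7 341.9  92.9] [577.9 155.5 611.1 114.9] 52.44811788726386 39.325522314384536
lsd [340.6  94.5 294.4  94.8] [609.1 115.  577.  153.1] 49.82831777209761 40.062197972937554
lsd [304.4 180.7 339.4 181.1] [509.6  85.  535.6  53.6] 40.83048341939939 39.570143842461924
lsd [343.1 141.9 343.1 179.4] [572.6  79.9 540.   51.6] 43.106555176173984 40.926155739689875
lsd [341.9 134.4 341.9  96.9] [577.9  86.3 608.1 112.3] 39.782814361791125 40.790830770653415
```

```bash
cat >> h.py <<'E'
from scipy.spatial.transform import Rotation as R
def to(pos,rpy):
    s=sensors.sense(); A=R.from_euler('xyz',s['tcp_rot'],degrees=True); B=R.from_euler('xyz',rpy,degrees=True)
    v=(A.inv()*B).as_rotvec(); d=np.array(pos)-s['tool_pos']
    print('turn',v.round(3),'shift before turn',A.inv().apply(d).round(1),'shift after turn',B.inv().apply(d).round(1))
E
python3 -c "
from h import *
to([576,119.5,110],[180,0,40])"
```

```text
turn [-0.035  0.005 -0.006] shift before turn [ 68.3  -7.  127. ] shift after turn [ 67.7 -11.1 127. ]
```

Emit:
apply_moves(targets=[[0,0,0,-0.035,0.005,-0.006,0],[34,-5.5,30,0,0,0,0],[34,-5.5,40,0,0,0,0],[0,0,56,0,0,0,0],[0,0,0,0,0,0,0],[0,0,0,0,0,0,0]])

```text
time: 24.08
tool_pos: [577.9, 118.9, 115.0]
tcp_rot: [179.8, -0.2, 39.9]
ft_force: [0.0, 0.5, 0.0]
finger_gap: 85.2
grip_force: 0.0
```

Run:
```python
from h import *
np.set_printoptions(precision=1,suppress=True)
s=sensors.sense(); print(s['time'],s['tool_pos'],s['tcp_rot'])
im,c=snap('wrist','w11'); g=cv2.cvtColor(im,cv2.COLOR_BGR2GRAY)
C=np.array([567,118]); u=np.array([.766,.643]); n=np.array([-.643,.766])
for l in cv2.createLineSegmentDetector().detect(g)[0][:,0]:
    P=onz(c,[l[:2],l[2:]],56)[:,:2]; d=P[1]-P[0]
    if np.linalg.norm(d)>22 and np.linalg.norm(P-C,axis=1).max()<100:
        print(l,'u',P@u,'n',P@n,np.degrees(np.arctan2(d[1],d[0]))%90)
to([576,119.5,8],[180,0,40])
```

```text
24.075 [577.9 118.9 115. ] [179.8  -0.2  39.9]
[289.4 166.7 348.1 166.6] u [554.8 554.8] n [-256.5 -300.8] 39.9929560255192
[353.1 180.4 281.9 180.6] u [544.1 544.1] n [-304.9 -250.4] 40.067045468113804
[353.6 223.1 352.  291.9] u [509.1 445.1] n [-306.3 -307. ] 40.577104846317724
[350.6 293.2 288.1 293. ] u [443.8 444.2] n [-305.8 -251.6] 39.59072527578016
[277.1 280.9 261.6 297.8] u [456.3 439.2] n [-242.6 -228.2] 89.84272985993238
[286.1 191.6 309.1 209.4] u [535.4 520.8] n [-253.4 -270.9] 0.3216610835299889
[308.1 183.1 353.1 183.1] u [542. 542.] n [-270.5 -305. ] 39.89642296153034
[285.  261.9 282.2 198.1] u [474.5 530.1] n [-250.1 -250.1] 40.017040976449856
[353.1 185.6 308.1 185.6] u [540.  540.1] n [-305.  -270.4] 39.89325701922587
turn [ 0. -0. -0.] shift before turn [ -2.3  -2.7 107.9] shift after turn [ -1.8  -2.2 107.9]
```

Emit:
apply_moves(targets=[[0,-2,50,0,0,0,0],[0,0,40,0,0,0,0],[0,0,16,0,0,0,0],[0,0,0,0,0,0,0],[0,0,0,0,0,0,1],[0,0,0,0,0,0,1],[0,0,0,0,0,0,1],[0,0,0,0,0,0,1]], force=60)

```text
time: 25.12
tool_pos: [578.1, 121.0, 8.9]
tcp_rot: [179.8, -0.2, 40.0]
ft_force: [0.2, -0.3, 7.8]
finger_gap: 54.7
grip_force: 65.3
```

Emit:
apply_moves(targets=[[0,0,-15,0,0,0,1],[0,0,-40,0,0,0,1],[0,0,-50,0,0,0,1],[0,0,-50,0,0,0,1],[0,0,-45,0,0,0,1],[0,0,-20,0,0,-0.145,1],[0,0,-10,0,0,-0.145,1],[0,0,0,0,0,-0.146,1],[0,0,0,0,0,0,1]])

```text
time: 26.25
tool_pos: [575.7, 121.0, 237.2]
tcp_rot: [179.9, 0.0, 64.9]
ft_force: [-0.3, 0.0, -2.2]
finger_gap: 54.7
grip_force: 64.2
```

```bash
python3 -c "
from h import *
s=sensors.sense(); print(s['tool_pos'],s['tcp_rot'],s['joint_pos'].round(1),s['finger_gap'])
to([520,-60,235],[180,0,65])"
```

```text
[575.71092671 120.97883683 237.23840822] [1.79900350e+02 1.63260238e-03 6.49186486e+01] [ 6.9  4.9 84.5 -0.1 90.5 32. ] 54.727543996938046
turn [ 0.002  0.    -0.001] shift before turn [-187.5   26.3    2.3] shift after turn [-187.6   26.     2.2]
```

Emit:
apply_moves(targets=[[-47,6.5,0,0,0,0,1],[-47,6.5,0,0,0,0,1],[-47,6.5,0,0,0,0,1],[-47,6.5,0,0,0,0,1],[0,0,0,0,0.1745,0,1],[0,0,0,0,0.1745,0,1],[0,0,0,0,0.1745,0,1],[0,0,0,0,0.1745,0,1],[0,0,0,0,0.1745,0,1],[0,0,0,0,0.1745,0,1],[0,0,0,0,0.1745,0,1],[0,0,0,0,0.1745,0,1],[0,0,0,0,0.1745,0,1],[0,0,0,0,0,0,1],[0,0,0,0,0,0,1]])

```text
time: 28.12
tool_pos: [520.1, -60.7, 237.0]
tcp_rot: [166.7, -89.7, 78.3]
ft_force: [0.4, -0.4, -0.6]
finger_gap: 54.7
grip_force: 64.3
```

Run:
```python
from h import *
np.set_printoptions(precision=2,suppress=True)
s=sensors.sense(); print(s['tool_pos'],s['tcp_rot'],s['joint_pos'],s['finger_gap'])
M=R.from_euler('xyz',s['tcp_rot'],degrees=True).as_matrix(); print(M, np.degrees(np.arctan2(M[1,2],M[0,2])))
```

```text
[520.11 -60.75 236.98] [166.75 -89.7   78.26] [-55.03  26.78 104.08  69.06 112.03 -45.13] 54.74938145459545
[[ 0.    0.91  0.42]
 [ 0.01 -0.42  0.91]
 [ 1.    0.   -0.01]] 65.00347931286585
```

Emit:
apply_moves(targets=[[0,-5,-16,0,0,0,1],[0,-4.5,-16,0,0,0,1],[0,0,0,0,0,0,1],[0,0,0,0,0,0,1]])

```text
time: 28.62
tool_pos: [497.6, -85.8, 236.7]
tcp_rot: [136.9, -89.8, 108.1]
ft_force: [0.4, -0.2, -1.0]
finger_gap: 54.4
grip_force: 64.3
```

Run:
```python
from h import *
np.set_printoptions(precision=1,suppress=True)
s=sensors.sense(); tp=s['tool_pos']; print(s['time'],tp,s['tcp_rot'],s['joint_pos'])
a=np.radians(65); u=np.array([np.cos(a),np.sin(a)]); n=np.array([u[1],-u[0]])
print('axis est',tp[:2]-19*u)
C=tp[:2]-19*u; z=tp[2]+23.4
for nm in('wrist','top','scene'):
    im,c=snap(nm,'p_'+nm); g=cv2.cvtColor(im,cv2.COLOR_BGR2GRAY)
    print(nm,'cam',np.array(c['pose'])[:3,3],'pred corners',proj(c,[np.r_[C+28*i*u+28*j*n,z] for i,j in((1,1),(1,-1),(-1,-1),(-1,1))]).ravel(),'mouth',proj(c,[np.r_[C+28*i*u+28*j*n,z-100] for i,j in((1,1),(1,-1),(-1,-1),(-1,1))]).ravel(),'post tip',proj(c,[[490,-103,95]]))
    for l in cv2.createLineSegmentDetector().detect(g)[0][:,0]:
        P=onz(c,[l[:2],l[2:]],z)[:,:2]-C
        if np.linalg.norm(P[1]-P[0])>25 and np.linalg.norm(P,axis=1).max()<60: print(l,'u',P@u,'n',P@n)
```

```text
28.625 [497.6 -85.8 236.7] [136.9 -89.8 108.1] [-58.5  27.5 103.2  66.6 114.6 -46. ]
axis est [ 489.6 -103.1]
wrist cam [ 425.4 -240.3  317.7] pred corners [367.3 202.9 275.6 202.8 257.8 241.8 385.3 241.9] mouth [360.1 335.2 282.3 335.2 270.7 405.5 371.7 405.5] post tip [[321.5 434.2]]
[252.2 200.  265.9 221.2] u [33.7 -3.1] n [-43.6 -28.6]
[368.4 203.6 383.6 236.7] u [ 26.7 -22.3] n [28.5 28.3]
[259.4 240.  383.1 240. ] u [-26.1 -25.9] n [-27.6  27.4]
[275.6 201.8 333.1 201.8] u [30.1 30.1] n [-28.3   7.2]
[267.6 219.1 275.1 202.2] u [-0.1 29.2] n [-28.3 -28.5]
top cam [ 485.1  -83.2 1130.2] pred corners [330.4 213.9 320.1 236.5 342.7 246.9 353.  224.2] mouth [330.1 215.8 320.9 236.  341.2 245.4 350.4 225. ] post tip [[335.1 230.5]]
[361.4 225.4 349.1 219.9] u [-46.5 -16.2] n [33.4 33.1]
[337.  247.8 348.3 252.8] u [-17.2 -44.8] n [-35.2 -35. ]
[348.6 223.1 359.7 227.3] u [-18.1 -44.7] n [26.2 27.8]
[343.  245.6 351.4 226.7] u [-27.5 -27.2] n [-25.1  21.4]
[319.5 236.7 337.5 244.6] u [ 29.  -15.2] n [-29.  -28.4]
[329.7 214.5 320.1 235.9] u [28.9 28.4] n [ 26.  -26.9]
[344.9 220.8 331.7 214.8] u [-8.2 24.5] n [27.3 27.3]
scene cam [1256.9 -689.2  664.8] pred corners [308.2 151.8 303.3 144.3 284.  146.2 288.1 153.9] mouth [308.3 184.1 303.6 175.6 285.2 177.7 289.1 186.5] post tip [[297.1 200.2]]
[286.9 148.1 286.4 154.2] u [-23.1 -32.8] n [-12.   29.3]
[307.9 148.4 306.3 154.6] u [33.3 18.4] n [ 4.5 44.7]
[289.3 152.7 305.7 151.4] u [-23.2  22. ] n [21.2 23.3]
[285.5 145.6 301.9 143.5] u [-23.2  25.5] n [-31.5 -34.6]
```

The pot is upside down, and all three views agree with the predicted pose to 1–2 mm. Its axis at (489.6,-103.1) is over the post. I lower it.

Emit:
apply_moves(targets=[[-30,0,0,0,0,0,1],[-30,0,0,0,0,0,1],[-30,0,0,0,0,0,1],[-25,0,0,0,0,0,1],[0,0,0,0,0,0,1],[0,0,0,0,0,0,1]])

```text
time: 29.52
tool_pos: [497.8, -85.5, 122.0]
tcp_rot: [113.7, -89.9, 131.3]
ft_force: [-0.2, 0.0, -1.2]
finger_gap: 55.0
grip_force: 64.3
```

```bash
python3 -c "
from h import *
s=sensors.sense(); print(s['tool_pos'],s['tcp_rot'],s['joint_pos'].round(1),s['finger_gap'])
M=R.from_euler('xyz',s['tcp_rot'],degrees=True).as_matrix(); print(M.round(3))"
```

```text
[497.82777174 -85.54621329 121.97133027] [113.71537644 -89.92054673 131.26666777] [-58.4  42.4  98.5  62.9 110.3 -55.9] 54.98051702672123
[[-0.001  0.906  0.423]
 [ 0.001 -0.423  0.906]
 [ 1.     0.001 -0.001]]
```

Emit:
apply_moves(targets=[[-12,0,0,0,0,0,1],[-9,0,0,0,0,0,1],[-6,0,0,0,0,0,1],[0,0,0,0,0,0,1]])

```text
time: 30.02
tool_pos: [497.5, -85.3, 93.8]
tcp_rot: [-160.3, -90.0, 45.2]
ft_force: [-1.1, 0.8, -0.3]
finger_gap: 54.6
grip_force: 64.3
```

Emit:
apply_moves(targets=[[-3,0,0,0,0,0,1],[-2,0,0,0,0,0,1],[0,0,0,0,0,0,1],[0,0,0,0,0,0,1]])

```text
time: 30.52
tool_pos: [497.6, -85.6, 89.3]
tcp_rot: [133.4, -89.9, 111.5]
ft_force: [1.0, 0.6, -1.0]
finger_gap: 54.8
grip_force: 64.3
```

Nearly seated. I release and back straight out.

Emit:
apply_moves(targets=[[0,0,0,0,0,0,0],[0,0,0,0,0,0,0],[0,0,0,0,0,0,0],[0,0,0,0,0,0,0],[0,0,-15,0,0,0,0],[0,0,-20,0,0,0,0],[0,0,-25,0,0,0,0],[10,0,-15,0,0,0,0],[40,0,0,0,0,0,0],[50,0,0,0,0,0,0],[50,0,0,0,0,0,0],[0,0,0,0,0,0,0]])

```text
time: 32.02
tool_pos: [466.1, -155.2, 243.2]
tcp_rot: [123.0, -89.5, 122.0]
ft_force: [0.2, 0.6, -0.4]
finger_gap: 85.6
grip_force: 0.0
```

Run:
```python
from h import *
np.set_printoptions(precision=1,suppress=True)
s=sensors.sense(); print(s['time'],s['tool_pos'],s['joint_pos'],s['ft_force'])
a=np.radians(65); u=np.array([np.cos(a),np.sin(a)]); n=np.array([u[1],-u[0]])
C=np.array([489.6,-103.1]); z=112
for nm in('wrist','top','scene'):
    im,c=snap(nm,'q_'+nm); g=cv2.cvtColor(im,cv2.COLOR_BGR2GRAY)
    print(nm)
    for l in cv2.createLineSegmentDetector().detect(g)[0][:,0]:
        for zz in(112,12):
            P=onz(c,[l[:2],l[2:]],zz)[:,:2]-C
            if np.linalg.norm(P[1]-P[0])>22 and np.linalg.norm(P,axis=1).max()<48: print(zz,l,'u',P@u,'n',P@n)
# bystanders: LSD-free check, difference of top view to start
t=cv2.imread('pics/q_top.png'); b=cv2.imread('pics/top0.png')
m=(cv2.absdiff(t,b).max(2)>35).astype(np.uint8); k,lab,st,ce=cv2.connectedComponentsWithStats(m)
for i in range(1,k):
    if st[i,4]>20: print('diff',st[i],ce[i])
```

```text
32.025 [ 466.1 -155.2  243.2] [-64.6  31.2  96.7  62.9 119.9 -45.8] [ 0.2  0.6 -0.4]
wrist
112 [269.3 359.7 296.9 360.2] u [-17.6 -17.8] n [-43.9 -19.7]
112 [291.9 325.1 345.6 325.3] u [27.8 27.8] n [-28.1  26.2]
112 [347.4 326.8 351.2 357. ] u [ 25.6 -13.8] n [27.8 28.1]
112 [287.4 358.2 291.7 325.8] u [-15.6  26.7] n [-28.3 -28.2]
top
112 [321.9 236.7 339.3 244.5] u [ 25.3 -24.8] n [-29.2 -28.7]
12 [321.9 236.7 339.3 244.5] u [ 26.2 -28.8] n [-30.8 -30.3]
112 [329.5 218.2 322.  235. ] u [27.4 27.2] n [ 23.5 -25. ]
12 [329.5 218.2 322.  235. ] u [28.5 28.3] n [ 27.1 -26.3]
112 [348.9 225.4 331.5 217.6] u [-27.1  23.2] n [27.5 27.1]
12 [348.9 225.4 331.5 217.6] u [-31.3  23.9] n [31.4 31. ]
112 [341.2 244.1 349.1 226.7] u [-28.8 -28.9] n [-25.7  24.4]
12 [341.2 244.1 349.1 226.7] u [-33.3 -33.3] n [-27.   28.1]
scene
112 [304.5 193.  308.6 198.7] u [25.3 28.5] n [-7.2 28.6]
112 [290.4 200.3 304.4 198.5] u [-24.7  17.1] n [24.  24.2]
diff [  216   217   280   183 16846] [382.3 337.7]
diff [430 216  12  19 113] [433.8 225.7]
diff [245 219  32  33 423] [260.6 234.1]
diff [175 221  15  14 164] [182.1 227.8]
diff [328 220  19  13  85] [335.6 224.9]
diff [324 229  14  13  72] [331.2 235.8]
diff [177 236  15  17 203] [184.2 244. ]
diff [475 272  13   8  42] [481.4 275.5]
diff [531 281  11   9  31] [535.8 285. ]
diff [519 283  13  23 190] [525.7 292.7]
diff [501 285  40  56 561] [517.7 321.8]
diff [541 291  10  35 132] [546.1 306.8]
diff [  61  358  104   42 2084] [101.6 381.7]
diff [   0  370   61   30 1032] [ 24.5 388.7]
```

The pot's top edges fit a 56 mm square in the z=112 plane in both the top and wrist views, so it is seated upright on the base and centred within about 1 mm. The top-view differences show only the moved things and the arm. I hand in.

```bash
python3 -c "
from h import *
print(r.hand_in())"
```

```text
the job is handed in; nothing more can be done
None
```

The job is handed in at about 32 s of robot time: the last images show both lumps in the bin and the pot seated upside down over the post, with no sign that any bystander moved; I have not seen the verdict, and the arm hid the screwdriver in the final top view.

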